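# Lock the suction pump's filter cap and switch the pump on

### The job

Get the suction pump ready: take the blue filter cap from the metal tray, line its two lugs up with the two slots of the black collar on the pump's sloping face, press it down against the spring and twist it clockwise (seen from above the cap) about a quarter turn, fully to its stop, so that it stays locked when you let go. Only once the cap is locked, flip the pump's red toggle switch past its centre so that it snaps over to the other side. Leave the other things where they are.

Things in the scene. Friction and masses are not known exactly. Their poses are not given: they have to be found in the camera images.
- cap: Blue bayonet filter cap, 0.18 to 0.29 kg, standing upright in the tray, lugs down. Origin: centre of its underside; z up its axis, x along the lugs. Plug diameter 51, z 0 to 20 mm; at its foot (z 0 to 8) two opposite lugs, 14 wide, 74 from end to end; disc of diameter 90 at z 20 to 28; grip bar on top, z 28 to 66. The same after half a turn about z.
- cap_bar (a point): On the cap's axis, 50 mm above its underside: middle of the straight upright grip bar (62 long along the cap's x, in line with the lugs, 16 thick, flat sides, white line along its top).
- port: Bayonet port: black collar with grey top, outer diameter 102, 26 mm proud of the pump's sloping face. Origin: centre of its mouth (flat top plane); z points out along its axis, 30 degrees from vertical, leaning to the pump's front; x runs along its two opposite slots (white marks), 0.7 rad anticlockwise of the uphill line. Bore diameter 56. The cap goes in underside first, its x along this x, either way round.
- port_slot (a point): In the mouth plane, in one slot, 34 mm from the axis along the port's x; the other slot is opposite. Slots are 20 wide, reach 40 mm from the axis and go through the 8 mm thick top flange; the lugs turn in the gallery below it (8 to 20 mm below the mouth). To turn, press until the cap's underside is 17 to 20 mm below the mouth; at 20 its disc lies on the collar.
- port_stop (a point): In the mouth plane at a green mark, 44.5 mm from the axis: where the bar and lugs point when locked. Turn clockwise seen from outside; hard stop at 1.40 rad (80 degrees) from the slots; no turn anticlockwise. When let go, the spring lifts the cap until the lugs bear under the flange, underside 16 mm below the mouth; friction then holds it.
- port_spring (a point): Top of the sprung steel plate inside the port, 9 mm below the mouth when free; it pushes the cap outwards: about 2 N to start it, then 0.9 N more per mm; pressing the cap 17 to 20 mm deep takes 9 to 12 N.
- pump: Suction pump, fixed, 240 deep, 260 wide. Origin: centre of its underside; x to its back, y to its left, z up. Left part (y -10 to 130): white wedge, face rising at 30 degrees from 70 high at the front to 185 high at x 80, flat behind with a blue strip up to 193. Port mouth centre at (-43, 60, 145) mm. Right part (y -130 to -12): grey housing, flat top 90 high, switch on it.
- toggle (a joint): Red toggle switch bat on the grey housing: 0 = off, leaning 0.44 rad towards the pump's front (-x of the pump); 0.88 = on, leaning 0.44 rad towards the pump's back (+x). Over-centre spring: past the centre (0.44) it snaps to the other side and stays. Needs about 3 N at 35 mm above the pivot; push it along the pump's x. Bat 11 mm thick, 60 mm long to the centre of the round tip of diameter 19.
- toggle_tip (a point): Centre of the round tip of the toggle bat; moves with it. When off it is 26 mm in front of (pump -x) and 54 mm above the pivot.
- toggle_pivot (a point): Pivot of the toggle bat, fixed in the pump at (-20, -75, 92) mm.
- tray: Shallow metal tray, 240 (x) by 250 (y) mm, walls 4 thick and 20 high, floor 4 mm thick; does not move. Origin: centre of its underside.
- clamp: Bystander: steel bar clamp 120 x 26 x 16 mm with a yellow end, lying along its x in the tray beside the cap.
- tape: Bystander: yellow tape roll lying flat, diameter 74, 25 high; origin at centre of underside.
- bottle: Bystander: white bottle with blue cap, diameter 72, 200 high, behind.
- dish: Bystander: steel bowl, diameter 120, 45 high.
- jar: Bystander: amber jar with white lid, diameter 70, 90 high.
- gauze_pack: Bystander: white paper pack 110 x 70 x 35 mm.
- swab_box: Bystander: blue box 120 x 80 x 45 mm.
There are look-alikes about, which are no part of the job. What is shaped like the cap but turquoise is not meant.

How it is judged:
On the way, in this order (a step that is already met when the one before it is completed fails the run):
1. the cap is locked in the port (pressed in and turned to its stop) with the switch still off (angle between the z axis of cap and the z axis of port, either way round below 0.12 rad and angle between the x axis of cap and the x axis of port, either way round above 1.2 rad and z of cap in the frame of port between -0.024 and -0.0125 m and x of cap in the frame of port between -0.006 and 0.006 m and y of cap in the frame of port between -0.006 and 0.006 m and value of joint toggle below 0.3 rad), for 0.2 s.
2. the toggle is flipped to on (value of joint toggle above 0.75 rad), for 0.2 s.
At the end, for the whole second after the job is handed in: The cap is locked in the port: axis within 0.12 rad and 6 mm of the port's, underside 12.5 to 24 mm below the mouth, turned at least 1.2 rad clockwise from the slots, at rest; the toggle is on (above 0.75 rad). No bystander has moved more than 30 mm (angle between the z axis of cap and the z axis of port, either way round below 0.12 rad and angle between the x axis of cap and the x axis of port, either way round above 1.2 rad and z of cap in the frame of port between -0.024 and -0.0125 m and x of cap in the frame of port between -0.006 and 0.006 m and y of cap in the frame of port between -0.006 and 0.006 m and value of joint toggle above 0.75 rad and linear speed of cap below 0.02 m/s); the robot touches nothing.
It fails at once if the switch is flipped on while the cap is not locked (value of joint toggle above 0.5 rad and not (angle between the z axis of cap and the z axis of port, either way round below 0.12 rad and angle between the x axis of cap and the x axis of port, either way round above 1.2 rad and z of cap in the frame of port between -0.024 and -0.0125 m and x of cap in the frame of port between -0.006 and 0.006 m and y of cap in the frame of port between -0.006 and 0.006 m)).
It fails at once if a bystander is moved by more than 30 mm (distance of any of clamp, tape, bottle, dish, jar, gauze_pack, swab_box from where it was at the start of the episode above 0.03 m).
It also fails if it takes over 61 s, if anything falls off the work surface, if the arm or the gripper's body presses on something with over 40 N, if the wrist force passes 120 N, or if a joint passes its speed limit or range.

### The arm

A 7-joint arm with a two-finger parallel gripper is mounted at the origin on the work surface. World frame = base frame: x ahead of the robot, y to its left, z up, the work surface at z = 0. Lengths are in m, angles in rad, forces in N, time in s.
With the tool pointing down it reaches from about 0.4 to 0.85 m from the base axis. Payload 10.4 kg.
Tool frame: the origin (TCP) lies at the very end of the fingers, on their centre line; the grasp point (between the pads) lies 19 mm behind it (bot.tcp_to_grasp is the distance from the TCP to the grasp point, in m); x points along the fingers, y is the direction in which the jaws open and shut, and the axes are right-handed (so a half turn about x gives the same grasp; the last joint's range is limited). The gripper opens to 85 mm and grips with 20 to 120 N. Pads are 22 mm wide; open, the fingers measure 114 mm over their backs; the gripper's body (76 mm by 85 mm) begins 54 mm behind the grasp point. The pads swing forward as they close: fully open they stand 13 mm farther back than shut.
Start: joints at [-1.227, 0.332, -0.065, 1.46, 0.022, 1.35, -0.088], TCP at [0.224, 0.583, 0.231] pointing down, gripper open.
Joint ranges: [-2.6, 2.6], [-0.5, 2.12], [-1.47, 1.34], [0.16, 2.42], [-1.27, 4.41], [0.06, 2.06], [-2.6, 2.6]. Speed limits (rad/s): [2.22, 2.22, 2.79, 2.79, 3.14, 3.14, 3.14].

### API

Orientations are given as [roll, pitch, yaw] about the fixed x, y, z axes, in that order (R = Rz(yaw) Ry(pitch) Rx(roll)).
In Python, from rig import bot gives the robot as it stands.
- The arm moves only by the shell command python3 -m creep 'ROWS' [FORCE]. ROWS is JSON, a list that holds one entry, the list of rows, each a list of 7 numbers: the closure, from 0 (fully open) to 1 (shut), then the shift along the tool's x, y, z normalised to -1 to 1, where 1 is 10 cm, then the turn, a rotation vector about the tool's x, y, z normalised to -1 to 1, where 1 is pi/2 rad. A call has exactly 10 rows; each row is the pose to reach, as a shift and turn from the pose commanded when the call began, along the tool's axes at that moment; what a row does not reach only later rows make up. A row lasts 1/12 s, in which the tool goes at most 41.7 mm and 7.16 degrees, less where a joint would pass 70% of its speed; a pose out of reach is approached as far as the arm can. A call with a number of a shift or a turn outside -1 to 1 is refused whole. A call with a gripper value outside its range is refused whole. The fingers move at their own pace and stop on an object; FORCE is the grip in N (left out, the last holds). Time passes only in rows, so rows that repeat a pose let the fingers close, or fill a call up. It gives the time, the measured TCP pose, the force and the opening at its end, in the units of the state.
- bot.state(): the state, without advancing time (a new reading comes with each control period).
- bot.read_camera(name): name is "scene" or "top" or "wrist"; returns the picture (480x640x3 uint8, blue, green, red); there is no depth.
- bot.camera_params(name): a dict with "fx", "fy", "cx", "cy" (pixels), "R" (3x3) and "t" (3): a world point X has camera coordinates R X + t. Camera axes: x right, y down, z forward; pixel columns grow to the right and rows downward; lengths in m; the calibration is good to about 2 mm. A picture is of the moment at which its call begins: read the wrist's pose just before it. camera_params takes no time and is no camera call; for the wrist camera it gives the pose at the moment of the call.
- bot.sign_off(): hands the job in, once; it reports no verdict.
The state is a dict: "time_s": time; "joint_pos": joint angles; "qvel": joint speeds; "effort": joint torques, N m; "ee_pos": TCP position; "ee_rot": TCP orientation; "ft_force": force on the tool from outside, world axes, zero at the start; "moment": the same for the moment, N m; "grip_width": opening from 0.0 (shut) to 1.0 (fully open).
Only numpy, scipy, OpenCV 4.12 (cv2) and the standard library are available. Lean on these libraries where they do the work, as an engineer would, in place of code of your own. Each camera call takes 0.05 s, during which the arm holds its last target. There are 200 camera calls.

## Working session

There is one attempt and no reset: what is moved stays moved. The work goes in short steps, Python scripts to look and compute and a shell command to move; the robot and the scene stay as the last step left them, time stands still between calls to the robot, and variables do not carry over. Pictures are saved under pics/ and viewed, about 8 in all and at most 12, crops included, and the job is handed in when it is done.

```bash
mkdir -p pics; ls; python3 - <<'E'
from rig import bot
import cv2,json
for n in("scene","top"):
    cv2.imwrite(f"pics/{n}0.png",bot.read_camera(n))
    p=bot.camera_params(n);print(n,{k:(v.tolist() if hasattr(v,'tolist') else v) for k,v in p.items()})
print(bot.state(),bot.tcp_to_grasp)
E
```

```text
pics
scene {'fx': 518.6457477913158, 'fy': 518.6457477913158, 'cx': 323.0171145626079, 'cy': 242.58841567844928, 'R': [[0.13411427893779332, 0.9909609365677905, 0.0031276799202485956], [0.7200822053297966, -0.09528488944567055, -0.6873153624143018], [-0.6808046546200843, 0.09443099088760049, -0.7263524008410884]], 't': [-0.08343984929979582, -0.3303865944839603, 1.8856619720138594]}
top {'fx': 489.3184202910589, 'fy': 489.3184202910589, 'cx': 317.88388181672485, 'cy': 244.56387822892515, 'R': [[0.020026456698589913, -0.9997988055443702, 0.0011355457497995098], [-0.9984605744718801, -0.020058384563641337, -0.051712111095761806], [0.051724484119059555, -9.818730803197692e-05, -0.9986613881100389]], 't': [-0.023711730145241323, 0.584498246763679, 1.2207577024312046]}
{'time_s': 0.1, 'joint_pos': array([-1.226614  ,  0.33280267, -0.06471033,  1.46086606,  0.02160322,
        1.34996588, -0.08850293]), 'qvel': array([ 1.49848413e-05, -5.66552615e-04, -1.44545974e-03, -2.03815403e-03,
        7.27836481e-04,  1.47136328e-03, -9.09714119e-04]), 'effort': array([ 1.62640081e-03, -6.26750636e+01,  4.91060573e-02, -3.92426670e+01,
        1.62707095e-02,  7.19033400e-03,  8.81749065e-05]), 'ee_pos': array([0.22400365, 0.58309002, 0.23059513]), 'ee_rot': array([-1.52323894,  1.56945006, -1.88999433]), 'ft_force': array([-0.47186264,  0.64970676, -0.24343237]), 'moment': array([-0.01998379, -0.00014482, -0.01840255]), 'grip_width': 0.9995424802458557} 0.0187
```

View pics/scene0.png

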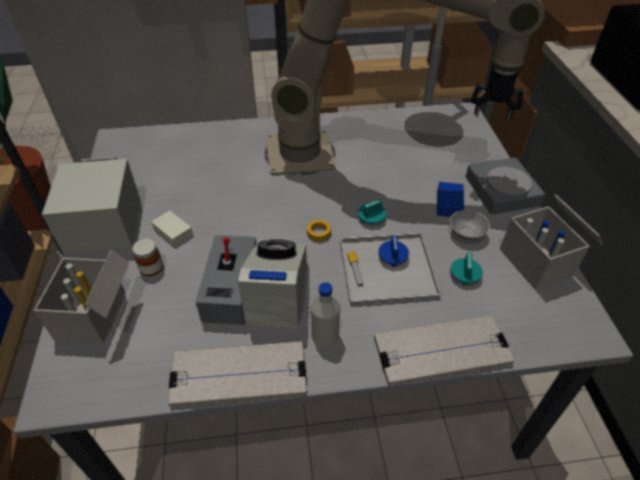

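View pics/top0.png

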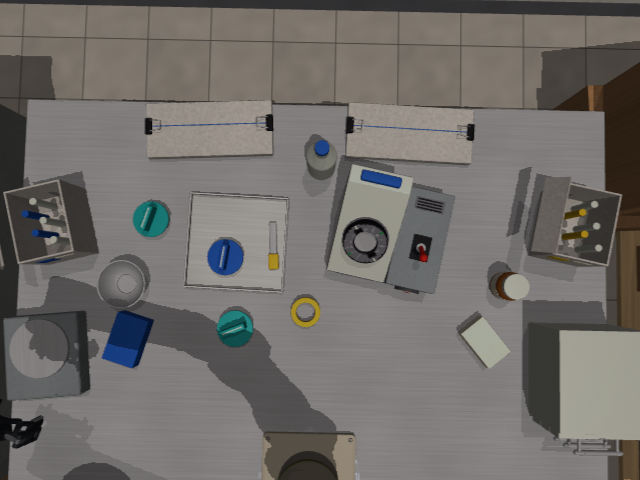

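The top view shows these candidates: the blue cap in the tray at (225,257), turquoise look-alikes at (151,218) and (235,328), and the bottle's blue cap at (322,147). I choose (225,257). The port is at (365,241) and the red toggle at (422,254). Next I check a close crop of both.

```bash
python3 - <<'E'
import cv2,numpy as np
a=cv2.imread("pics/top0.png")
c1=cv2.resize(a[225:290,190:290],None,fx=4,fy=4,interpolation=cv2.INTER_CUBIC)
c2=cv2.resize(a[155:300,320:460],None,fx=4,fy=4,interpolation=cv2.INTER_CUBIC)
o=np.zeros((580,800,3),np.uint8); o[:580,:560]=c2
o[:260,560:800]=c1[:,:240]
cv2.imwrite("pics/crop0.png",o)
E
```

```text
(no output)
```

View pics/crop0.png

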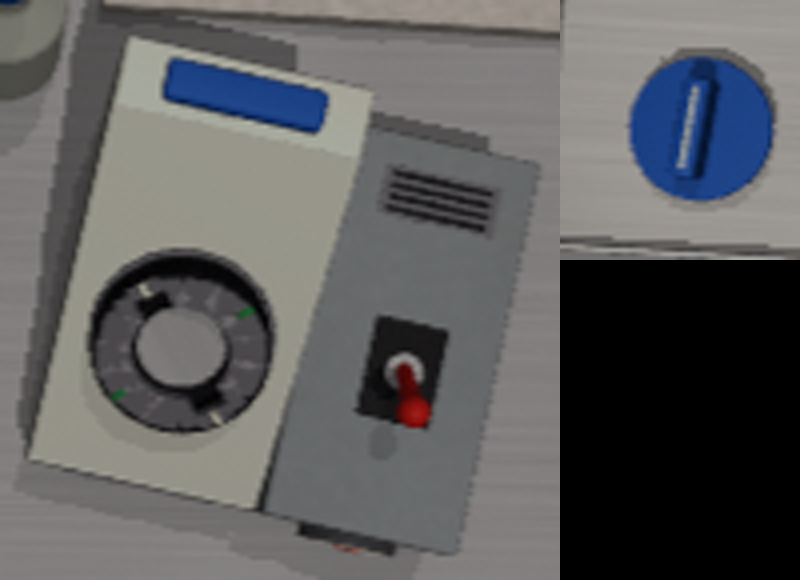

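The crop confirms the blue cap (disc centre at crop (702,127), bar line from (697,82) to (683,172)). It also shows the slots with white ticks at (147,292) and (217,420), green marks at (246,313) and (117,396), and the toggle leaning to the front at (414,411).

```bash
cat > h.py <<'E'
from rig import bot
import numpy as np, cv2, json, sys
from scipy.spatial.transform import Rotation as Ro
from scipy.optimize import least_squares
def proj(p,X):
    c=np.asarray(X)@np.array(p["R"]).T+np.array(p["t"]); return c[...,:2]/c[...,2:]*[p["fx"],p["fy"]]+[p["cx"],p["cy"]]
def ray(p,uv,z):
    R,t=np.array(p["R"]),np.array(p["t"]);o=-R.T@t
    d=R.T@np.array([(uv[0]-p["cx"])/p["fx"],(uv[1]-p["cy"])/p["fy"],1]);return o+d*(z-o[2])/d[2]
def pumpT(x): return Ro.from_euler('z',x[2]).as_matrix(),np.array([x[0],x[1],0])
TH=np.pi/6
def portR(yaw):  # columns port x,y,z in world
    z=np.array([-np.sin(TH),0,np.cos(TH)]);u=np.array([np.cos(TH),0,np.sin(TH)]);l=np.cross(z,u)
    x=np.cos(.7)*u+np.sin(.7)*l
    return Ro.from_euler('z',yaw).as_matrix()@np.c_[x,np.cross(z,x),z]
def toolR(axis,y): # tool x = axis, tool y ~ y
    return np.c_[axis,y,np.cross(axis,y)]
def delta(pos,R,s=None):
    s=s or bot.state(); R0=Ro.from_euler('xyz',s["ee_rot"]).as_matrix()
    sh=R0.T@(np.asarray(pos)-s["ee_pos"])/.1; tu=Ro.from_matrix(R0.T@R).as_rotvec()/(np.pi/2)
    print("shift",sh.round(3),"turn",tu.round(3),"tcp",s["ee_pos"].round(4),"F",s["ft_force"].round(1),"q",s["joint_pos"].round(2),"t",s["time_s"],"w",round(s["grip_width"],3))
    return R0
E
python3 - <<'E'
from h import *
p=bot.camera_params("top")
P=np.array([[-120,130,70],[-120,-10,70],[80,130,185],[80,-10,185],[120,130,185],[120,-10,185],[-120,-130,90],[120,-130,90],[-43,60,145]])/1000
U=np.array([[30,460],[262,510],[113,103],[353,157],[130,37],[374,93],[458,553],[540,165],[182,355]])/4+[320,155]-.375
f=lambda x:(proj(p,P@pumpT(x)[0].T+pumpT(x)[1])-U).ravel()
r=least_squares(f,[.55,-.1,-.2],loss='soft_l1');x=r.x
print("pump",x.round(4),"res",r.fun.reshape(-1,2).round(1).tolist())
R,t=pumpT(x)
print("mouth",(R@[-.043,.06,.145]+t).round(4),"pivot",(R@[-.02,-.075,.092]+t).round(4),"tip off",(R@[-.046,-.075,.146]+t).round(4))
g=lambda u,v:(190+u/4-.375,225+v/4-.375)
e1=ray(p,g(137,82),.070);e2=ray(p,g(123,172),.070);d=ray(p,g(142,127),.032)
a=np.arctan2(*(e1-e2)[[1,0]])
print("bar",e1,e2,(e1+e2)/2,np.linalg.norm(e1-e2),"disc",d,"yaw",a)
for s in(1,-1):
    y=s*np.array([-np.sin(a),np.cos(a),0]);delta([*((e1+e2)/2+d)[:2]/2,.25],toolR(np.array([0,0,-1.]),y))
Rp=portR(x[2]);y=Rp[:,1];m=R@[-.043,.06,.145]+t
for s in(1,-1):delta(m,toolR(-Rp[:,2],s*y))
E
```

```text
pump [ 0.6136 -0.1858 -0.1967] res [[-0.3, 0.3], [-1.4, 0.4], [-0.5, 0.4], [2.0, 0.5], [-0.8, -0.7], [0.5, -1.1], [0.5, 0.8], [0.4, -0.8], [-0.1, -0.1]]
mouth [ 0.5831 -0.1185  0.145 ] pivot [ 0.5793 -0.2554  0.092 ] tip off [ 0.5538 -0.2503  0.146 ]
bar [0.57610339 0.21477319 0.07      ] [0.52172787 0.22156982 0.07      ] [0.54891563 0.21817151 0.07      ] 0.05479864376300076 disc [0.54993351 0.21812788 0.032     ] yaw -0.12434931257601523
shift [-0.191 -2.24   4.346] turn [-0.154 -0.     0.001] tcp [0.224  0.5831 0.2306] F [-0.5  0.6 -0.2] q [-1.23  0.33 -0.06  1.46  0.02  1.35 -0.09] t 0.1 w 1.0
shift [-0.191 -2.24   4.346] turn [1.846e+00 1.000e-03 0.000e+00] tcp [0.224  0.5831 0.2306] F [-0.5  0.6 -0.2] q [-1.23  0.33 -0.06  1.46  0.02  1.35 -0.09] t 0.1 w 1.0
shift [ 0.863 -5.261  5.868] turn [-0.541 -0.332 -0.089] tcp [0.224  0.5831 0.2306] F [-0.5  0.6 -0.2] q [-1.23  0.33 -0.06  1.46  0.02  1.35 -0.09] t 0.1 w 1.0
shift [ 0.863 -5.261  5.868] turn [ 1.406 -0.108  0.401] tcp [0.224  0.5831 0.2306] F [-0.5  0.6 -0.2] q [-1.23  0.33 -0.06  1.46  0.02  1.35 -0.09] t 0.1 w 1.0
```

```bash
for i in 1 2 3 4; do python3 -m creep '[[[0,0,-0.05,0.1,0,0,0],[0,0,-0.15,0.25,0,0,0],[0,0,-0.2,0.4,0,0,0],[0,0,-0.28,0.55,0,0,0],[0,0,-0.35,0.7,0,0,0],[0,0,-0.42,0.85,0,0,0],[0,0,-0.5,1,0,0,0],[0,0,-0.53,1,0,0,0],[0,0,-0.53,1,0,0,0],[0,0,-0.53,1,0,0,0]]]' 60; done
python3 - <<'E'
from h import *
a=-.1243
delta([.5494,.218,.25],toolR(np.array([0,0,-1.]),np.array([-np.sin(a),np.cos(a),0])))
cv2.imwrite("pics/w1.png",bot.read_camera("wrist"))
E
```

```text
time_s: 0.93
ee_pos: [0.298, 0.4982, 0.2314]
ee_rot: [2.687, 1.57, 2.321]
ft_force: [-0.5, 0.4, -0.3]
grip_width: 0.999
time_s: 1.77
ee_pos: [0.3721, 0.4134, 0.2313]
ee_rot: [2.638, 1.57, 2.272]
ft_force: [-0.3, 0.6, 0.4]
grip_width: 0.997
time_s: 2.6
ee_pos: [0.4465, 0.3281, 0.2313]
ee_rot: [2.617, 1.57, 2.251]
ft_force: [0.4, -0.1, -0.5]
grip_width: 0.998
time_s: 3.43
ee_pos: [0.521, 0.2428, 0.2313]
ee_rot: [2.585, 1.57, 2.219]
ft_force: [0.4, 0.7, 0.5]
grip_width: 0.998
shift [-0.187 -0.13   0.353] turn [-0.154 -0.    -0.   ] tcp [0.521  0.2428 0.2313] F [0.4 0.7 0.5] q [-0.7   0.22  0.22  1.61 -0.05  1.32  0.73] t 3.4333 w 0.998
```

```bash
python3 -m creep '[[[0,0,-0.03,0.1,-0.04,0,0],[0,0,-0.06,0.2,-0.08,0,0],[0,0,-0.1,0.3,-0.12,0,0],[0,0,-0.13,0.353,-0.154,0,0],[0,0.1,-0.13,0.353,-0.154,0,0],[0,0.2,-0.13,0.353,-0.154,0,0],[0,0.3,-0.13,0.353,-0.154,0,0],[0,0.3,-0.13,0.353,-0.154,0,0],[0,0.3,-0.13,0.353,-0.154,0,0],[0,0.3,-0.13,0.353,-0.154,0,0]]]'
python3 - <<'E'
from h import *
a=-.1243
delta([.5494,.218,.037],toolR(np.array([0,0,-1.]),np.array([-np.sin(a),np.cos(a),0])))
p=bot.camera_params("wrist");im=bot.read_camera("wrist");json.dump({k:np.asarray(v).tolist() for k,v in p.items()},open("w2.json","w"))
c=np.array([.5494,.218])
for z in(.032,.070):
  print(z,proj(p,[*c,z]))
cv2.imwrite("pics/w2.png",im)
E
```

```text
time_s: 4.32
ee_pos: [0.5496, 0.2178, 0.2013]
ee_rot: [2.147, 1.571, 2.022]
ft_force: [-0.0, -0.4, -0.4]
grip_width: 1.002
shift [ 1.643  0.002 -0.002] turn [-0. -0. -0.] tcp [0.5496 0.2178 0.2013] F [-0.  -0.4 -0.4] q [-0.63  0.27  0.21  1.61 -0.06  1.27  1.04] t 4.3167 w 1.002
0.032 [330.53573688 217.92766683]
0.07 [330.72722511 228.42611711]
```

View pics/w2.png

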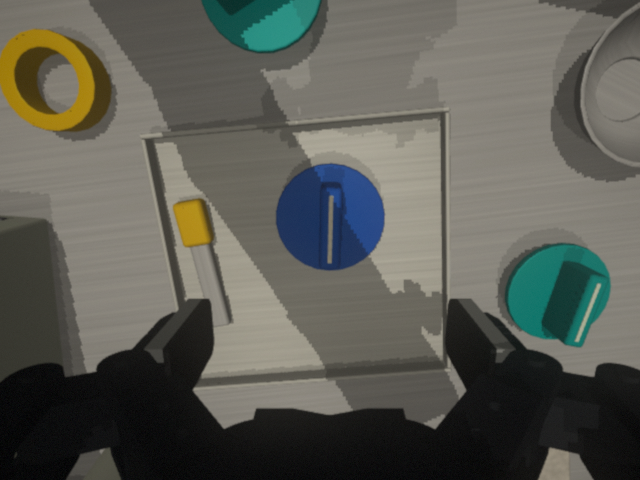

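The wrist view shows the disc centred at (330,217) and the bar line from (331,195) to (330,263). Both agree with my estimate to within a pixel, so I descend and grip.

```bash
python3 -m creep '[[[0,0.1,0,0,0,0,0],[0,0.2,0,0,0,0,0],[0,0.35,0,0,0,0,0],[0,0.5,0,0,0,0,0],[0.2,0.6,0,0,0,0,0],[0.2,0.7,0,0,0,0,0],[0.3,0.8,0,0,0,0,0],[0.3,0.9,0,0,0,0,0],[0.3,1,0,0,0,0,0],[0.3,1,0,0,0,0,0]]]' 80
python3 -m creep '[[[0.3,0.1,0,0,0,0,0],[0.3,0.2,0,0,0,0,0],[0.3,0.3,0,0,0,0,0],[0.3,0.4,0,0,0,0,0],[0.3,0.5,0,0,0,0,0],[0.3,0.58,0,0,0,0,0],[0.3,0.64,0,0,0,0,0],[0.3,0.64,0,0,0,0,0],[0.6,0.64,0,0,0,0,0],[1,0.64,0,0,0,0,0]]]' 80
python3 -m creep '[[[1,0,0,0,0,0,0],[1,0,0,0,0,0,0],[1,0,0,0,0,0,0],[1,0,0,0,0,0,0],[1,0,0,0,0,0,0],[1,0,0,0,0,0,0],[1,0,0,0,0,0,0],[1,0,0,0,0,0,0],[1,0,0,0,0,0,0],[1,0,0,0,0,0,0]]]' 100
python3 - <<'E'
from h import *
a=-.1243
delta([.5494,.218,.037],toolR(np.array([0,0,-1.]),np.array([-np.sin(a),np.cos(a),0])))
E
```

```text
time_s: 5.2
ee_pos: [0.5488, 0.2169, 0.099]
ee_rot: [-2.556, 1.568, -2.681]
ft_force: [-0.6, -0.4, -0.6]
grip_width: 0.701
time_s: 6.03
ee_pos: [0.5502, 0.2175, 0.0378]
ee_rot: [0.663, 1.57, 0.538]
ft_force: [0.8, 0.0, -0.3]
grip_width: 0.428
time_s: 6.87
ee_pos: [0.5502, 0.2176, 0.038]
ee_rot: [0.761, 1.569, 0.637]
ft_force: [-1.3, -0.1, 5.6]
grip_width: 0.171
shift [ 0.01   0.002 -0.009] turn [-0.     0.001 -0.001] tcp [0.5502 0.2176 0.038 ] F [-1.3 -0.1  5.6] q [-0.61  0.44  0.19  1.76 -0.1   0.95  1.07] t 6.8667 w 0.171
```

```bash
python3 -m creep '[[[1,-0.05,0,0,0,0,0],[1,-0.15,0,0,0,0,0],[1,-0.3,0,0,0,0,0],[1,-0.45,0,0,0,0,0],[1,-0.6,0,0,0,0,0],[1,-0.75,0,0,0,0,0],[1,-0.9,0,0,0,0,0],[1,-1,0,0,0,0,0],[1,-1,0,0,0,0,0],[1,-1,0,0,0,0,0]]]' 100
python3 -m creep '[[[1,-0.15,0,0,0,0,0],[1,-0.3,0,0,0,0,0],[1,-0.5,0,0,0,0,0],[1,-0.7,0,0,0,0,0],[1,-0.9,0,0,0,0,0],[1,-1,0,0,0,0,0],[1,-1,0,0,0,0,0],[1,-1,0,0,0,0,0],[1,-1,0,0,0,0,0],[1,-1,0,0,0,0,0]]]'
cat >> h.py <<'E'
YAW=-.1967; M=np.array([.5831,-.1185,.145]); CT=.034
def port_goal(h,tw=0,M=M):  # TCP pose with cap underside h above mouth, twisted tw clockwise
    Rp=portR(YAW); return M+Rp[:,2]*(h+CT), toolR(-Rp[:,2],Rp[:,1])@Ro.from_euler('x',tw).as_matrix()
E
python3 - <<'E'
from h import *
p,R=port_goal(.06);print(p);delta(p,R)
E
```

```text
time_s: 7.7
ee_pos: [0.5498, 0.2173, 0.1375]
ee_rot: [0.755, 1.57, 0.63]
ft_force: [0.4, 0.0, -2.6]
grip_width: 0.17
time_s: 8.53
ee_pos: [0.5491, 0.2171, 0.2356]
ee_rot: [-2.546, 1.568, -2.671]
ft_force: [-0.2, 0.6, -2.3]
grip_width: 0.169
[ 0.53700631 -0.1093146   0.22640639]
shift [ 0.096 -3.253  0.286] turn [-0.39  -0.315 -0.127] tcp [0.5491 0.2171 0.2356] F [-0.2  0.6 -2.3] q [-0.63  0.25  0.22  1.56 -0.06  1.34  1.04] t 8.5333 w 0.169
```

```bash
python3 -m creep '[[[1,-0.05,-0.1,0,0,0,0],[1,-0.1,-0.2,0,0,0,0],[1,-0.2,-0.3,0,0,0,0],[1,-0.3,-0.45,0,0,0,0],[1,-0.3,-0.6,0,0,0,0],[1,-0.3,-0.75,0,0,0,0],[1,-0.3,-0.9,0,0,0,0],[1,-0.3,-1,0,0,0,0],[1,-0.3,-1,0,0,0,0],[1,-0.3,-1,0,0,0,0]]]'
for i in 1 2; do python3 -m creep '[[[1,0,-0.1,0,0,0,0],[1,0,-0.25,0,0,0,0],[1,0,-0.4,0,0,0,0],[1,0,-0.55,0,0,0,0],[1,0,-0.7,0,0,0,0],[1,0,-0.85,0,0,0,0],[1,0,-1,0,0,0,0],[1,0,-1,0,0,0,0],[1,0,-1,0,0,0,0],[1,0,-1,0,0,0,0]]]'; done
python3 -m creep '[[[1,0,0,0,-0.05,-0.04,-0.02],[1,0,0,0,-0.1,-0.08,-0.03],[1,0,0,0,-0.16,-0.13,-0.05],[1,0,0,0,-0.21,-0.17,-0.07],[1,0,0,0,-0.27,-0.22,-0.09],[1,0,0,0,-0.33,-0.27,-0.11],[1,0,0,0,-0.39,-0.315,-0.127],[1,0,0,0,-0.39,-0.315,-0.127],[1,0,0,0,-0.39,-0.315,-0.127],[1,0,0,0,-0.39,-0.315,-0.127]]]'
python3 - <<'E'
from h import *
p,R=port_goal(.06);print(p);delta(p,R)
E
```

```text
time_s: 9.37
ee_pos: [0.5372, 0.1177, 0.2672]
ee_rot: [2.148, 1.57, 2.022]
ft_force: [0.1, 0.3, -2.8]
grip_width: 0.171
time_s: 10.2
ee_pos: [0.5248, 0.0188, 0.2673]
ee_rot: [1.455, 1.57, 1.33]
ft_force: [0.8, -0.2, -1.5]
grip_width: 0.172
time_s: 11.03
ee_pos: [0.5125, -0.0797, 0.2672]
ee_rot: [1.9, 1.57, 1.776]
ft_force: [0.5, 0.5, -2.3]
grip_width: 0.174
time_s: 11.87
ee_pos: [0.5128, -0.0798, 0.2679]
ee_rot: [-0.694, 1.047, -0.194]
ft_force: [-0.1, 0.5, -1.6]
grip_width: 0.172
[ 0.53700631 -0.1093146   0.22640639]
shift [ 0.507 -0.216 -0.119] turn [-0.002  0.001 -0.001] tcp [ 0.5128 -0.0798  0.2679] F [-0.1  0.5 -1.6] q [-0.4  -0.35  0.33  2.13  0.32  0.85  1.85] t 11.8667 w 0.172
```

```bash
python3 -m creep '[[[1,0,-0.05,-0.03,0,0,0],[1,0,-0.1,-0.06,0,0,0],[1,0,-0.15,-0.1,0,0,0],[1,0,-0.216,-0.119,0,0,0],[1,0.1,-0.216,-0.119,0,0,0],[1,0.2,-0.216,-0.119,0,0,0],[1,0.3,-0.216,-0.119,0,0,0],[1,0.4,-0.216,-0.119,0,0,0],[1,0.5,-0.216,-0.119,0,0,0],[1,0.5,-0.216,-0.119,0,0,0]]]'
python3 - <<'E'
from h import *
p,R=port_goal(.06);delta(p,R)
P=bot.camera_params("wrist");w=bot.read_camera("wrist")
Rp=portR(YAW)
for n,v in(("slot+",[.034,0,0]),("slot-",[-.034,0,0]),("white+",[.0445,0,0]),("white-",[-.0445,0,0])):print(n,proj(P,M+Rp@v).round(1))
for s in(1,-1):
  print("green",s,proj(P,M+Rp@(s*.0445*np.array([np.cos(1.4),-np.sin(1.4),0]))).round(1))
cv2.imwrite("pics/w3.png",w)
E
```

```text
time_s: 12.7
ee_pos: [0.5361, -0.1105, 0.2247]
ee_rot: [-0.699, 1.048, -0.197]
ft_force: [0.1, 0.6, -3.1]
grip_width: 0.171
shift [-0.012  0.002  0.019] turn [-0.001 -0.001 -0.   ] tcp [ 0.5361 -0.1105  0.2247] F [ 0.1  0.6 -3.1] q [-0.41 -0.25  0.44  2.15  0.28  0.71  1.95] t 12.7 w 0.171
slot+ [331.3 297.7]
slot- [331.4 193.5]
white+ [331.3 312.5]
white- [331.4 176. ]
green 1 [262.1 259. ]
green -1 [401.7 235.7]
```

View pics/w3.png

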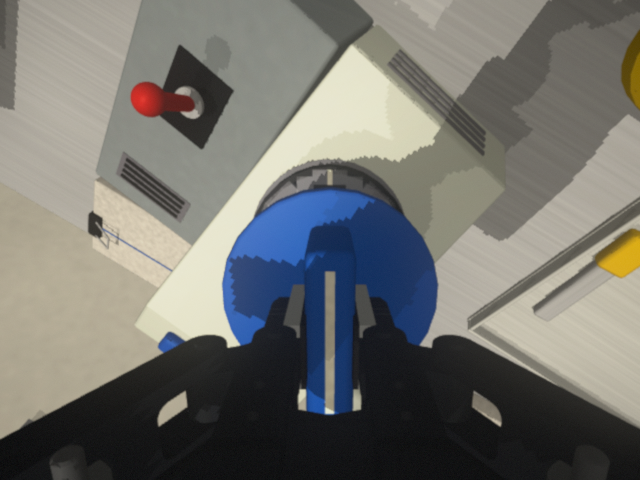

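The wrist view shows the white slot mark at (330,177), against (331,176) predicted. The bar and disc are centred on column 330, so the alignment is within about 1 mm. I correct 2 mm in tool z and insert.

```bash
python3 -m creep '[[[1,0,0,0.019,0,0,0],[1,0.07,0,0.019,0,0,0],[1,0.14,0,0.019,0,0,0],[1,0.21,0,0.019,0,0,0],[1,0.28,0,0.019,0,0,0],[1,0.35,0,0.019,0,0,0],[1,0.42,0,0.019,0,0,0],[1,0.48,0,0.019,0,0,0],[1,0.48,0,0.019,0,0,0],[1,0.48,0,0.019,0,0,0]]]'
python3 - <<'E'
from h import *
p,R=port_goal(.0);delta(p,R)
E
```

```text
time_s: 13.58
ee_pos: [0.5613, -0.1135, 0.1851]
ee_rot: [-0.698, 1.047, -0.195]
ft_force: [-0.7, -0.1, -2.5]
grip_width: 0.17
shift [ 0.119 -0.    -0.01 ] turn [-0.001  0.    -0.   ] tcp [ 0.5613 -0.1135  0.1851] F [-0.7 -0.1 -2.5] q [-0.43 -0.13  0.49  2.15  0.22  0.59  2.  ] t 13.5833 w 0.17
```

```bash
python3 -m creep '[[[1,0.02,0,-0.01,0,0,0],[1,0.05,0,-0.01,0,0,0],[1,0.07,0,-0.01,0,0,0],[1,0.09,0,-0.01,0,0,0],[1,0.11,0,-0.01,0,0,0],[1,0.13,0,-0.01,0,0,0],[1,0.15,0,-0.01,0,0,0],[1,0.17,0,-0.01,0,0,0],[1,0.19,0,-0.01,0,0,0],[1,0.19,0,-0.01,0,0,0]]]'
python3 - <<'E'
from h import *
p,R=port_goal(-.0185);R0=delta(p,R);print(R0.T@bot.state()["ft_force"])
E
```

```text
time_s: 14.42
ee_pos: [0.57, -0.1158, 0.1683]
ee_rot: [-0.697, 1.046, -0.195]
ft_force: [0.6, 1.6, -2.2]
grip_width: 0.17
shift [ 0.114 -0.    -0.001] turn [-0.001  0.001 -0.   ] tcp [ 0.57   -0.1158  0.1683] F [ 0.6  1.6 -2.2] q [-0.43 -0.08  0.51  2.15  0.18  0.54  2.03] t 14.4167 w 0.17
[2.02064677 1.9029873  0.41731427]
```

```bash
python3 -m creep '[[[1,0.02,0,0,0,0,0],[1,0.04,0,0,0,0,0],[1,0.06,0,0,0,0,0],[1,0.08,0,0,0,0,0],[1,0.1,0,0,0,0,0],[1,0.11,0,0,0,0,0],[1,0.12,0,0,0,0,0],[1,0.12,0,0,0,0,0],[1,0.12,0,0,0,0,0],[1,0.12,0,0,0,0,0]]]'
python3 - <<'E'
from h import *
p,R=port_goal(-.0185);R0=delta(p,R);print(R0.T@bot.state()["ft_force"])
E
```

```text
time_s: 15.25
ee_pos: [0.576, -0.1169, 0.1586]
ee_rot: [-0.696, 1.046, -0.194]
ft_force: [-5.8, 1.7, 4.9]
grip_width: 0.174
shift [-0.001  0.002 -0.005] turn [-0.001  0.001 -0.   ] tcp [ 0.576  -0.1169  0.1586] F [-5.8  1.7  4.9] q [-0.43 -0.05  0.52  2.15  0.15  0.52  2.06] t 15.25 w 0.174
[-7.28677417  2.17896296 -1.72246618]
```

Axial force is about 9 N at 18.6 mm depth, which fits the spring with the lugs in the gallery. I twist now.

```bash
python3 -m creep '[[[1,0.005,0,0,0.07,0,0],[1,0.005,0,0,0.14,0,0],[1,0.005,0,0,0.21,0,0],[1,0.005,0,0,0.28,0,0],[1,0.005,0,0,0.35,0,0],[1,0.005,0,0,0.42,0,0],[1,0.005,0,0,0.49,0,0],[1,0.005,0,0,0.56,0,0],[1,0.005,0,0,0.63,0,0],[1,0.005,0,0,0.63,0,0]]]'
python3 - <<'E'
from h import *
p,R=port_goal(-.0185,1.4);R0=delta(p,R);s=bot.state();print(R0.T@s["ft_force"],R0.T@s["moment"])
E
```

```text
time_s: 16.08
ee_pos: [0.5771, -0.1174, 0.1591]
ee_rot: [0.301, 1.043, -0.194]
ft_force: [-3.6, 0.3, 6.4]
grip_width: 0.17
shift [-0.002 -0.004 -0.017] turn [ 0.256  0.002 -0.002] tcp [ 0.5771 -0.1174  0.1591] F [-3.6  0.3  6.4] q [-0.39 -0.04  0.48  2.15  0.14  0.51  1.07] t 16.0833 w 0.17
[-7.36375642 -0.33392315  0.2667793 ] [ 2.59890258e-05  5.97496641e-01 -4.14280695e-01]
```

```bash
python3 -m creep '[[[1,0,0,-0.01,0.05,0,0],[1,0,0,-0.015,0.1,0,0],[1,0,0,-0.015,0.15,0,0],[1,0,0,-0.015,0.2,0,0],[1,0,0,-0.015,0.24,0,0],[1,0,0,-0.015,0.26,0,0],[1,0,0,-0.015,0.275,0,0],[1,0,0,-0.015,0.285,0,0],[1,0,0,-0.015,0.285,0,0],[1,0,0,-0.015,0.285,0,0]]]'
python3 - <<'E'
from h import *
p,R=port_goal(-.0185,1.4);R0=delta(p,R);s=bot.state();print(R0.T@s["ft_force"],R0.T@s["moment"])
E
```

```text
time_s: 16.92
ee_pos: [0.5759, -0.1169, 0.1584]
ee_rot: [0.735, 1.044, -0.196]
ft_force: [-5.1, -2.5, 9.5]
grip_width: 0.171
shift [-0.002 -0.003 -0.001] turn [-0.022  0.002 -0.002] tcp [ 0.5759 -0.1169  0.1584] F [-5.1 -2.5  9.5] q [-0.37 -0.04  0.45  2.15  0.15  0.51  0.62] t 16.9167 w 0.171
[-10.50121312  -1.92625769   2.97657974] [-2.22497009 -0.13666141 -1.11222079]
```

The reaction moment of 2.2 Nm shows the stop is reached. I ease the push, release, back off and look.

```bash
python3 -m creep '[[[1,-0.01,0,0,0,0,0],[1,-0.02,0,0,0,0,0],[1,-0.025,0,0,0,0,0],[1,-0.025,0,0,0,0,0],[0.7,-0.025,0,0,0,0,0],[0.5,-0.025,0,0,0,0,0],[0.4,-0.025,0,0,0,0,0],[0.4,-0.025,0,0,0,0,0],[0.4,-0.025,0,0,0,0,0],[0.4,-0.025,0,0,0,0,0]]]'
python3 -m creep '[[[0.4,-0.05,0,0,0,0,0],[0.4,-0.1,0,0,0,0,0],[0.4,-0.2,0,0,0,0,0],[0.4,-0.3,0,0,0,0,0],[0.4,-0.45,0,0,0,0,0],[0.4,-0.6,0,0,0,0,0],[0.4,-0.75,0,0,0,0,0],[0.4,-0.9,0,0,0,0,0],[0.4,-1,0,0,0,0,0],[0.4,-1,0,0,0,0,0]]]'
python3 - <<'E'
from h import *
P=bot.camera_params("wrist");w=bot.read_camera("wrist");t=bot.read_camera("top");T=bot.camera_params("top")
Rp=portR(YAW);d=np.array([np.cos(1.4),-np.sin(1.4),0])
for s in(1,-1):
  X=M+Rp@(s*.031*d+[0,0,.05]);print("bar end pred",proj(P,X).round(1),proj(T,X).round(1))
delta(M,toolR(np.array([0,0,-1.]),np.array([-np.sin(YAW),np.cos(YAW),0])))
o=np.zeros((560,800,3),np.uint8);o[:480,:640]=w;o[:,480:]=cv2.resize(t[200:340,330:410],None,fx=4,fy=4);cv2.imwrite("pics/w4.png",o)
E
```

```text
time_s: 17.75
ee_pos: [0.5738, -0.1161, 0.1595]
ee_rot: [0.741, 1.046, -0.194]
ft_force: [0.3, -0.1, -0.0]
grip_width: 0.599
time_s: 18.58
ee_pos: [0.5248, -0.1064, 0.2487]
ee_rot: [0.743, 1.042, -0.192]
ft_force: [0.2, 0.4, 0.6]
grip_width: 0.598
bar end pred [329.4 303.7] [376.2 245.9]
bar end pred [325.  199.2] [353.2 260.8]
shift [1.176e+00 1.000e-03 9.000e-03] turn [-0.459  0.319 -0.125] tcp [ 0.5246 -0.1064  0.2463] F [ 0.1  0.7 -0.8] q [-0.35 -0.29  0.36  2.14  0.27  0.77  0.52] t 18.6833 w 0.599
```

View pics/w4.png

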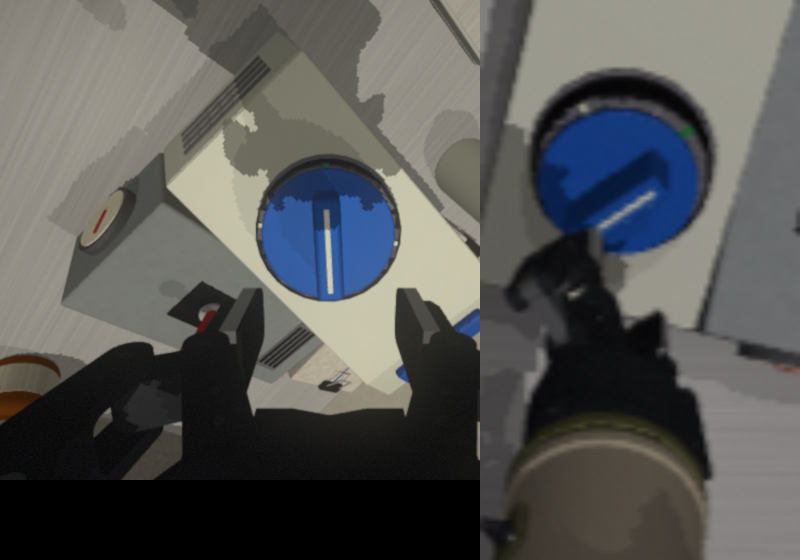

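The bar line runs from (326,210) to (331,293), pointing at the green mark at (325,165), and the disc sits flush. The cap stayed locked after release. Next is the toggle.

```bash
cat >> h.py <<'E'
PX=np.array([np.cos(YAW),np.sin(YAW),0]);PV=np.array([.5793,-.2554,0])
TR=toolR(np.array([0,0,-1.]),np.array([-np.sin(YAW),np.cos(YAW),0]))
E
python3 - <<'E'
from h import *
delta(PV-.085*PX+[0,0,.26],TR)
E
```

```text
shift [-0.132 -0.968  0.948] turn [-0.459  0.319 -0.125] tcp [ 0.5246 -0.1064  0.2463] F [ 0.1  0.7 -0.8] q [-0.35 -0.29  0.36  2.14  0.27  0.77  0.52] t 18.6833 w 0.599
```

```bash
python3 -m creep '[[[0.5,-0.13,-0.1,0.1,-0.05,0.03,-0.01],[0.7,-0.13,-0.25,0.25,-0.1,0.07,-0.03],[1,-0.13,-0.4,0.4,-0.15,0.11,-0.04],[1,-0.13,-0.55,0.55,-0.2,0.15,-0.06],[1,-0.13,-0.7,0.7,-0.26,0.18,-0.07],[1,-0.13,-0.85,0.85,-0.32,0.22,-0.09],[1,-0.13,-0.97,0.95,-0.38,0.26,-0.1],[1,-0.13,-0.97,0.95,-0.43,0.3,-0.12],[1,-0.13,-0.97,0.95,-0.459,0.319,-0.125],[1,-0.13,-0.97,0.95,-0.459,0.319,-0.125]]]'
python3 - <<'E'
from h import *
delta(PV-.085*PX+[0,0,.132],TR)
E
```

```text
time_s: 19.52
ee_pos: [0.4969, -0.2386, 0.2579]
ee_rot: [-2.478, 1.564, -2.671]
ft_force: [0.6, -0.5, -1.3]
grip_width: -0.001
shift [ 1.259  0.002 -0.002] turn [ 0.002 -0.003  0.003] tcp [ 0.4969 -0.2386  0.2579] F [ 0.6 -0.5 -1.3] q [-0.38  0.19  0.85  1.65 -0.14  1.37  1.87] t 19.5167 w -0.001
```

```bash
python3 -m creep '[[[1,0.1,0,0,0,0,0],[1,0.2,0,0,0,0,0],[1,0.35,0,0,0,0,0],[1,0.5,0,0,0,0,0],[1,0.65,0,0,0,0,0],[1,0.8,0,0,0,0,0],[1,0.9,0,0,0,0,0],[1,1,0,0,0,0,0],[1,1,0,0,0,0,0],[1,1,0,0,0,0,0]]]'
python3 -m creep '[[[1,0.1,0,0,0,0,0],[1,0.2,0,0,0,0,0],[1,0.26,0,0,0,0,0],[1,0.26,0,0.05,0,0,0],[1,0.26,0,0.1,0,0,0],[1,0.26,0,0.15,0,0,0],[1,0.26,0,0.2,0,0,0],[1,0.26,0,0.25,0,0,0],[1,0.26,0,0.3,0,0,0],[1,0.26,0,0.3,0,0,0]]]'
python3 - <<'E'
from h import *
delta(PV-.002*PX+[0,0,.132],TR)
P=bot.camera_params("wrist");w=bot.read_camera("wrist");cv2.imwrite("pics/w5.png",w)
E
```

```text
time_s: 20.35
ee_pos: [0.4955, -0.2391, 0.1594]
ee_rot: [-2.593, 1.569, -2.791]
ft_force: [-0.5, 0.1, 0.5]
grip_width: -0.001
time_s: 21.18
ee_pos: [0.5263, -0.2451, 0.1335]
ee_rot: [-2.068, 1.569, -2.264]
ft_force: [-1.1, 0.4, 0.3]
grip_width: -0.0
shift [0.015 0.002 0.52 ] turn [ 0.    -0.001  0.001] tcp [ 0.5263 -0.2451  0.1335] F [-1.1  0.4  0.3] q [-0.28  0.39  0.79  1.74 -0.3   1.14  1.97] t 21.1833 w -0.0
```

View pics/w5.png

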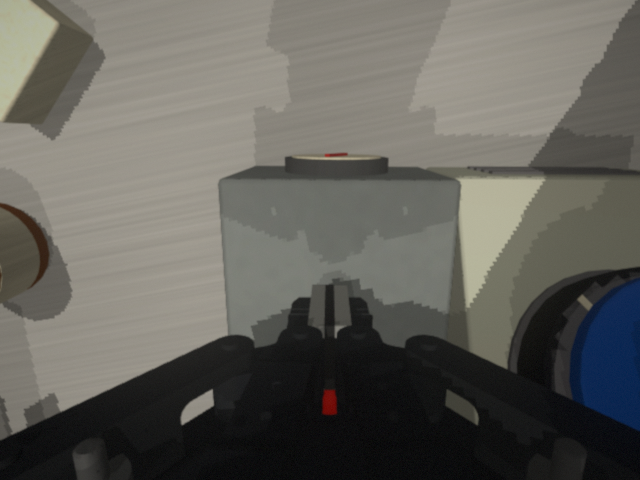

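The wrist view shows the red tip straight behind the fingers at (329,402), laterally aligned. I push 52 mm along tool z.

```bash
python3 -m creep '[[[1,0,0,0.05,0,0,0],[1,0,0,0.1,0,0,0],[1,0,0,0.16,0,0,0],[1,0,0,0.22,0,0,0],[1,0,0,0.28,0,0,0],[1,0,0,0.34,0,0,0],[1,0,0,0.4,0,0,0],[1,0,0,0.46,0,0,0],[1,0,0,0.52,0,0,0],[1,0,0,0.52,0,0,0]]]'
python3 -m creep '[[[1,0,0,-0.1,0,0,0],[1,0,0,-0.2,0,0,0],[1,0,0,-0.35,0,0,0],[1,0,0,-0.5,0,0,0],[1,0,0,-0.65,0,0,0],[1,0,0,-0.8,0,0,0],[1,-0.2,0,-0.9,0,0,0],[1,-0.4,0,-1,0,0,0],[1,-0.6,0,-1,0,0,0],[1,-0.6,0,-1,0,0,0]]]'
python3 -m creep '[[[1,-0.1,0,-0.1,0,0,0],[1,-0.2,0,-0.2,0,0,0],[1,-0.35,0,-0.3,0,0,0],[1,-0.5,0,-0.4,0,0,0],[1,-0.6,0,-0.5,0,0,0],[1,-0.6,0,-0.5,0,0,0],[1,-0.6,0,-0.5,0,0,0],[1,-0.6,0,-0.5,0,0,0],[1,-0.6,0,-0.5,0,0,0],[1,-0.6,0,-0.5,0,0,0]]]'
python3 - <<'E'
from h import *
t=bot.read_camera("top");T=bot.camera_params("top")
for s in(-1,1): print("tip",s,((proj(T,PV+s*.026*PX+[0,0,.146])-[320,155])*4).round(0))
cv2.imwrite("pics/t6.png",cv2.resize(t[155:300,320:460],None,fx=4,fy=4,interpolation=cv2.INTER_CUBIC))
E
```

```text
time_s: 22.07
ee_pos: [0.5774, -0.2551, 0.1332]
ee_rot: [-2.172, 1.569, -2.368]
ft_force: [-0.2, -0.3, 0.6]
grip_width: 0.003
time_s: 22.9
ee_pos: [0.4793, -0.2365, 0.1972]
ee_rot: [-0.05, 1.567, -0.248]
ft_force: [0.8, -0.7, 0.5]
grip_width: 0.002
time_s: 23.73
ee_pos: [0.4293, -0.2257, 0.2528]
ee_rot: [-2.558, 1.568, -2.755]
ft_force: [0.1, 0.5, 0.8]
grip_width: 0.001
tip -1 [413. 410.]
tip 1 [432. 320.]
```

View pics/t6.png

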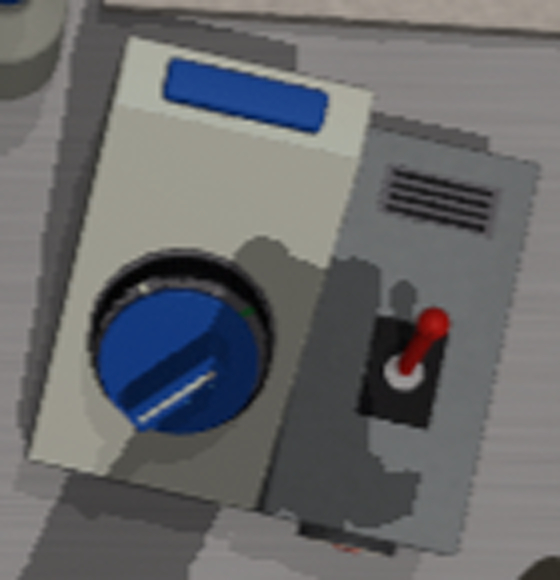

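The toggle tip is now at (433,323), against (432,320) predicted for on. The cap is still flush, with its bar on the green marks, and the robot is clear. I hand the job in.

```bash
python3 -c "
from rig import bot
print(bot.sign_off())"
```

```text
the job is handed in; nothing more can be done
None
```

The cap is locked in the port, the toggle is on, and the job is handed in at about 24 s of the 61 s allowed. `bot.sign_off()` gave no verdict, so this rests on my own checks.

- **Cap:** I took the blue cap from the tray and pressed it about 18.5 mm deep at roughly 9–10 N. I then turned it clockwise until the wrist read a 2.2 Nm reaction moment at the stop. After release it stayed flush, with its bar pointing at the green marks.
- **Toggle:** I flipped it only after seeing the cap locked. In the last top picture the tip was at (433,323), against (432,320) predicted for on.
- **Robot:** It ended clear of everything.
- **Bystanders:** I did not measure their positions afterwards, but the arm's path kept clear of them and no unexpected contact force showed.

No check failed or disagreed. I viewed 7 pictures.

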